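# Unbar the drawing-tube rack

### The arm

A 7-joint arm with a two-finger parallel gripper is mounted at the origin on the work surface. World frame = base frame: x ahead of the robot, y to its left, z up, the work surface at z = 0. Lengths are in m, angles in rad, forces in N, time in s.
With the tool pointing down it reaches from about 0.35 to 0.9 m from the base axis. Payload 8.1 kg.
Tool frame: the origin (TCP) lies at the very end of the fingers, on their centre line; the grasp point (between the pads) lies grip_point_offset behind it (grip_point_offset is the distance from the TCP to the grasp point, in m); z points along the fingers, y is the direction in which the jaws open and shut (so a half turn about z gives the same grasp; the last joint's range is limited). The gripper opens to 92 mm and grips with 3 to 60 N. Pads are 19 mm wide; open, the fingers measure 130 mm over their backs; the gripper's body (75 mm by 190 mm) begins 47 mm behind the grasp point.
Start: joints at [1.114, 0.434, 0.025, 1.573, -0.012, 1.134, -0.075], TCP at [0.217, -0.586, 0.227] pointing down, gripper open.
Joint ranges: [-2.62, 2.62], [-0.44, 2.09], [-1.27, 1.32], [0.08, 2.57], [-1.32, 4.46], [0.12, 2], [-2.74, 2.74]. Speed limits (rad/s): [2.22, 2.22, 3.01, 3.01, 3.14, 3.14, 3.14].

### API

Orientations are given as a rotation vector (axis times angle).
In Python, from cell import * gives the robot as it stands.
- The arm moves only by the tool drive_tool, never from a script. Its argument "increments" is a list of rows, each an object of numbers: "grip": the gripper's target within -1 to 1 (shut at 1, half-way at 0, fully open at -1); "tx", "ty", "tz": the shift along the world's x, y, z normalised to -1 to 1, where 1 is 400 mm; "turn": the turn about the world's z normalised to -1 to 1, where 1 is 60 degrees. In form: [{"grip": .., "tx": .., "ty": .., "tz": .., "turn": ..}, ...]. A call has 1 to 20 rows; each row is the pose to reach, as a shift and turn from the pose measured when the call began; what a row does not reach only later rows make up. A row lasts 1/10 s, in which the tool goes at most 50 mm and 8.59 degrees, less where a joint would pass 70% of its speed; a pose out of reach is approached as far as the arm can. A call with a number of a shift or a turn outside -1 to 1 is refused whole. A call with a gripper value outside its range is refused whole. The fingers move at their own pace and stop on an object; "newtons" is the grip in N (left out, the last holds). Time passes only in rows, so rows that repeat a pose let the fingers close. It gives the time, the measured TCP pose, the force and the opening at its end, in the units of the state.
- observe(): the state, without advancing time (a new reading comes with each control period).
- get_image(name): name is "scene" or "top" or "wrist"; returns the picture (384x512x3 uint8, red, green, blue); there is no depth.
- camera_info(name): a dict with "fx", "fy", "cx", "cy" (pixels), "eye" and "rotation" of the camera in the world; the wrist camera has in their place "hand_eye" (4x4, takes a point from camera to tool coordinates, whose origin is the TCP and whose axes are the flange's). Camera axes: x right, y down, z forward; pixel columns grow to the right and rows downward; lengths in m; the calibration is good to about 2 mm. A picture is of the moment at which its call begins: read the wrist's pose just before it. camera_info takes no time and is no camera call.
- sign_off(): hands the job in, once; it reports no verdict.
The state is a dict: "clock": time; "joints": joint angles; "dq": joint speeds; "joint_efforts": joint torques, N m; "position": TCP position; "ee_rot": TCP orientation; "force": force on the tool from outside, world axes, zero at the start; "ft_torque": the same for the moment, N m; "width": opening from 0.0 (shut) to 1.0 (fully open).
Only numpy, scipy, OpenCV 4.12 (cv2) and the standard library are available. Lean on these libraries where they do the work, as an engineer would, in place of code of your own. Each camera call takes 0.05 s, during which the arm holds its last target. There are 200 camera calls.

### The job

Lift the yellow retaining bar out of the two open steel brackets of the tube rack and lay it in the grey-lined channel of the wooden tray. Then take the cardboard tube with the red end caps out of the rack and lay it lengthwise in the cork-lined channel of the same tray, without dropping either one; leave the blue-capped tube lying in the rack.

Things in the scene. Friction and masses are not known exactly. Their poses are not given: they have to be found in the camera images.
- bar_mid (a point): Centre of the yellow wooden bar: 24 mm wide, 36 high, 330 long along its y, z up; 0.18 kg. At first it lies level across the plywood tube rack, its ends in two upward-open steel U brackets 145 mm either side of its centre (30 mm slots, posts ending 10 mm below its top); it lifts straight up, 30 mm to come free. Its middle, between the tubes, is free to grip.
- tube_red_mid (a point): Centre of the cardboard tube with RED end caps: 190 mm long along its x, 30 mm diameter; caps 36 mm square, 20 long, so it does not roll; 0.12 kg. It lies on the 20 mm thick rack base, square to the bar, axis 38 mm above the table, 50 mm to one side of the bar's middle, the bar 3 mm above it. Low cheeks flank only its caps; with the bar gone it lifts straight up.
- tube_blue_mid (a point): Centre of an identical tube with BLUE end caps, lying in the rack parallel to the red one, 100 mm from it. It stays there. (A green-capped tube elsewhere on the table is not part of the job.)
- tray: Fixed wooden tray, 260 mm along x, 380 along y; origin: centre of underside. A 16 mm high divider along y at x = 0 parts two channels, 121 wide, 368 long: GREY-lined centred at x = +63.5 mm (far from the robot), CORK-lined at x = -63.5 (near it). Floor 8 mm, walls 22 mm above the table. Bar and tube lie along the tray's y, centres 26 mm above the table.
Mind the look-alikes: they are no part of the job. Leave any orange look-alike of the part that bears tube_red_mid alone.

How it is judged:
On the way, in this order (a step that is already met when the one before it is completed fails the run):
1. the bar is lifted clear of both brackets while both tubes still lie in the rack (height (world z) of bar_mid above 0.108 m and distance of each of tube_red_mid, tube_blue_mid from where it was at the start of the episode below 0.025 m), for 0.1 s.
2. the bar lies in the grey-lined channel, the red-capped tube still in the rack (x of bar_mid in the frame of tray between 0.012 and 0.115 m and y of bar_mid in the frame of tray between -0.035 and 0.035 m and z of bar_mid in the frame of tray between 0 and 0.034 m and linear speed of bar below 0.03 m/s and distance of tube_red_mid from where it was at the start of the episode below 0.025 m), for 0.2 s.
At the end, for the whole second after the job is handed in: Bar at rest in the grey channel, red-capped tube at rest in the cork one (centres 12 to 115 mm from the divider line, under 34 mm high, bar within 35 mm and tube within 100 mm of the tray's middle lengthwise, tube within 20 degrees of lengthwise); blue-capped tube within 25 mm of its start (x of bar_mid in the frame of tray between 0.012 and 0.115 m and y of bar_mid in the frame of tray between -0.035 and 0.035 m and z of bar_mid in the frame of tray between 0 and 0.034 m and x of tube_red_mid in the frame of tray between -0.115 and -0.012 m and y of tube_red_mid in the frame of tray between -0.1 and 0.1 m and z of tube_red_mid in the frame of tray between 0 and 0.034 m and linear speed of each of bar, tube_red below 0.03 m/s and distance of tube_blue_mid from where it was at the start of the episode below 0.025 m and angle between the x axis of tube_red_mid and the y axis of tray, either way round below 0.35 rad); the robot touches nothing.
It fails at once if the blue-capped tube is carried or knocked more than 40 mm away (distance of tube_blue_mid from where it was at the start of the episode above 0.04 m).
It fails at once if the bar is dropped or thrown (faster than 0.9 m/s out of the fingers, a fall of some 40 mm) (contact force between bar and the fingers below 0.01 N and linear speed of bar above 0.9 m/s).
It fails at once if the tube is dropped or thrown (faster than 0.9 m/s out of the fingers, a fall of some 40 mm) (contact force between tube_red and the fingers below 0.01 N and linear speed of tube_red above 0.9 m/s).
It also fails if it takes over 72 s, if anything falls off the work surface, if the arm or the gripper's body presses on something with over 40 N, if the wrist force passes 120 N, or if a joint passes its speed limit or range.

## Working session

There is one attempt and no reset: what is moved stays moved. The work goes in short steps, Python scripts to look and compute and a tool call to move; the robot and the scene stay as the last step left them, time stands still between calls to the robot, and variables do not carry over. Pictures are saved under pics/ and viewed, about 8 in all and at most 12, crops included, and the job is handed in when it is done.

Besides the shell and the picture viewer there is one more tool, called as name([rows], argument=value, ...), one row to a line, values as JSON. drive_tool: Moves the arm, as the interface text tells. Its arguments: {"type":"object","properties":{"increments":{"type":"array","items":{"type":"object","properties":{"grip":{"type":"number"},"tx":{"type":"number"},"ty":{"type":"number"},"tz":{"type":"number"},"turn":{"type":"number"}}}},"newtons":{"type":"number"}},"required":["increments"]}

```bash
ls; mkdir -p pics; python3 - <<'E'
from cell import *
import cv2
print(observe())
try: print(grip_point_offset)
except Exception as e: print(e)
for n in ("scene","top","wrist"):
    cv2.imwrite(f"pics/{n}0.png",cv2.cvtColor(get_image(n),cv2.COLOR_RGB2BGR)); print(n,camera_info(n))
E
```

```text
pics
{'clock': 0.0, 'joints': array([ 1.11438647,  0.43525751,  0.02494045,  1.57410586, -0.01160597,
        1.13399706, -0.07512125]), 'dq': array([-0.00159871, -0.00124832,  0.00130239,  0.00122862, -0.00191938,
        0.0001277 , -0.00029061]), 'joint_efforts': array([-3.22214055e-04, -6.67855310e+01,  9.84111093e-01, -3.14469302e+01,
       -6.07887260e-02,  4.28579771e-02,  9.12290625e-05]), 'position': array([ 0.2163313 , -0.58581209,  0.22591976]), 'ee_rot': array([-3.09103429e+00, -5.52493467e-01,  6.45697981e-04]), 'force': array([-0.25116668, -0.64398983, -0.94265909]), 'ft_torque': array([-0.02147054, -0.01242618, -0.01908621]), 'width': 1.0015477896002933}
0.0188
scene {'fx': 475.09313233949285, 'fy': 475.09313233949285, 'cx': 246.12821065272914, 'cy': 194.29201870016738, 'eye': array([ 1.44610384, -0.42916139,  1.16377062]), 'rotation': array([-2.0634948 , -1.40206037,  0.51065685])}
top {'fx': 386.246948168868, 'fy': 386.246948168868, 'cx': 257.6386558462842, 'cy': 193.18568302855115, 'eye': array([ 0.41191525, -0.06787684,  1.08295485]), 'rotation': array([-2.13119314,  2.09871995, -0.19840729])}
wrist {'fx': 266.078184112494, 'fy': 266.078184112494, 'cx': 257.97200700228734, 'cy': 193.30292154844582, 'hand_eye': array([[-9.44790126e-05, -9.57018986e-01, -2.90025261e-01,
         7.90631835e-02],
       [ 9.99999756e-01, -2.90957520e-04,  6.34333992e-04,
         1.14252557e-03],
       [-6.91454704e-04, -2.90025130e-01,  9.57018780e-01,
        -1.57890384e-01],
       [ 0.00000000e+00,  0.00000000e+00,  0.00000000e+00,
         1.00000000e+00]])}
```

View pics/top0.png

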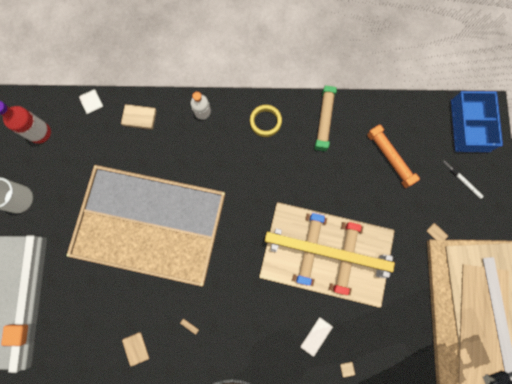

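View pics/scene0.png

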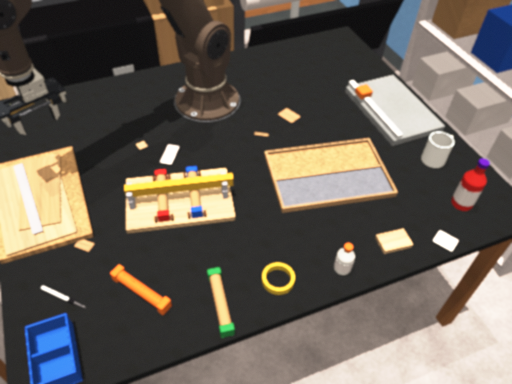

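The top view shows the tray at about (68–224, 167–283) with grey on the far side. The bar runs from (267,238) to (392,267). The red tube is at (353,228)–(343,290), blue at (317,218)–(305,281). I'll enlarge that region.

```bash
python3 - <<'E'
import cv2
im=cv2.imread("pics/top0.png")
a=cv2.resize(im[195:310,255:400],None,fx=5,fy=5,interpolation=cv2.INTER_CUBIC); cv2.imwrite("pics/c1.png",a)
E
```

```text
(no output)
```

View pics/c1.png

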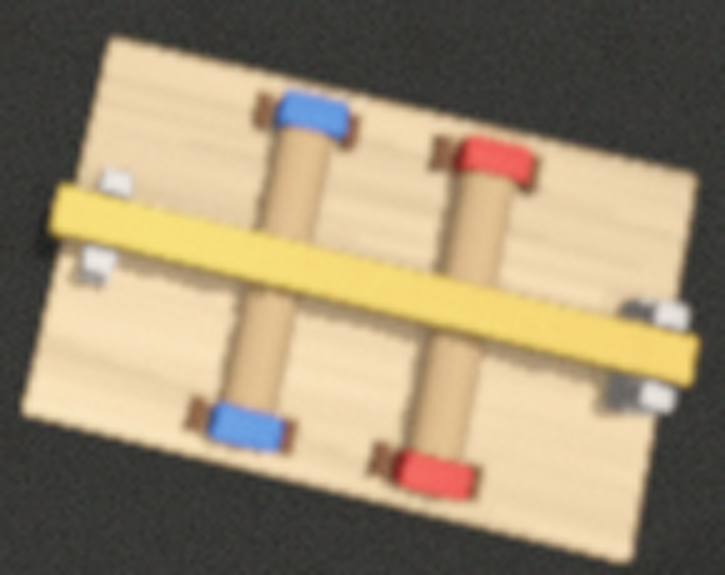

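In the enlarged crop the bar's end mid-points are (58,210) and (694,362), i.e. (266.6,237) and (393.8,267.4) in the full image. The red caps are at (497,160) and (435,475), i.e. (354.4,227) and (342,290).

```bash
cat > h.py <<'E'
from cell import *
import numpy as np, cv2
from scipy.spatial.transform import Rotation as R
def ray(name,uv,z,st=None):
    c=camera_info(name)
    d=np.array([(uv[0]-c["cx"])/c["fx"],(uv[1]-c["cy"])/c["fy"],1.])
    if name=="wrist":
        H=np.array(c["hand_eye"]); T=np.eye(4); T[:3,:3]=R.from_rotvec(st["ee_rot"]).as_matrix(); T[:3,3]=st["position"]
        H=T@H; M,e=H[:3,:3],H[:3,3]
    else: M,e=R.from_rotvec(c["rotation"]).as_matrix(),np.array(c["eye"])
    w=M@d; return e+w*(z-e[2])/w[2]
def yaw(st):  # direction of the jaw axis (tool y) in world, deg
    y=R.from_rotvec(st["ee_rot"]).as_matrix()[:,1]; return np.degrees(np.arctan2(y[1],y[0]))
def look(n,f):
    s=observe(); im=cv2.cvtColor(get_image(n),cv2.COLOR_RGB2BGR); cv2.imwrite(f"pics/{f}.png",im); return s
E
python3 - <<'E'
from h import *
np.set_printoptions(precision=4,suppress=True)
def seg(n,a,b,z):
    p,q=ray(n,a,z),ray(n,b,z); d=q-p; print((p+q)/2,np.linalg.norm(d),np.degrees(np.arctan2(d[1],d[0])))
seg("top",(266.6,237),(393.8,267.4),.092)
seg("top",(354.4,227),(342,290),.056)
seg("top",(317.8,218),(304.4,280.6),.056)
c=[ray("top",p,.022) for p in((96,167),(224,193),(204,283),(68,255))]
print(np.array(c),np.mean(c,0)); 
for i in range(4): d=c[(i+1)%4]-c[i]; print(np.linalg.norm(d),np.degrees(np.arctan2(d[1],d[0])))
print("jaw",yaw(observe()))
E
```

```text
[ 0.4584 -0.243   0.092 ] 0.32836001250208335 -102.5307333331317
[ 0.4455 -0.2978  0.056 ] 0.16755637420376138 167.16765954385895
[ 0.4678 -0.2011  0.056 ] 0.1680454696466311 167.27604144632483
[[0.691  0.404  0.022 ]
 [0.6209 0.037  0.022 ]
 [0.3744 0.0825 0.022 ]
 [0.4426 0.4563 0.022 ]] [0.5322 0.2449 0.022 ]
0.37367577954359266 -100.80918350026239
0.25071277390777824 169.5395783236536
0.3800276468772494 79.65481655203948
0.2538313250741101 -11.89572874634614
jaw -69.73306462947674
```

```bash
python3 - <<'E'
import cv2
im=cv2.imread("pics/top0.png")
cv2.imwrite("pics/c2.png",cv2.resize(im[155:295,60:235],None,fx=4,fy=4,interpolation=cv2.INTER_CUBIC))
E
```

```text
(no output)
```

View pics/c2.png

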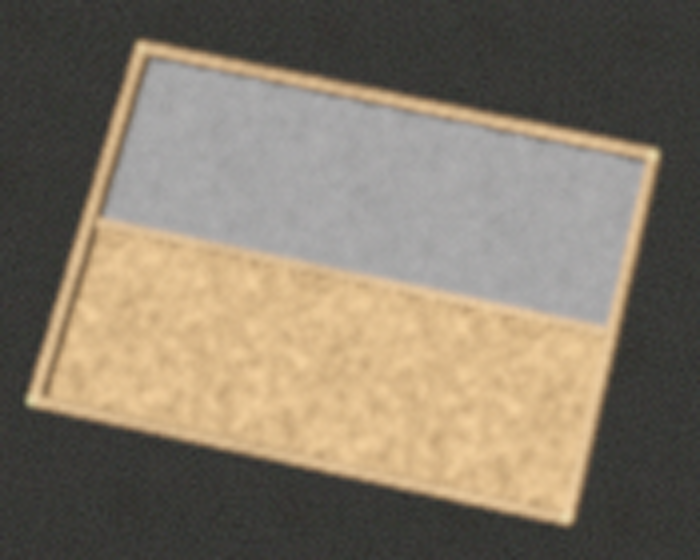

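Tray corners in the crop are (138,42), (659,150), (572,522) and (30,403). The tray centre comes out near (0.532, 0.245) with its x axis at about −11°. The bar length of 328 mm and the 99 mm tube spacing match the given sizes. Now I'll move above the bar, with the jaw axis at −12.6°.

drive_tool([
  {"grip":-1,"tx":0.2,"ty":0.3,"tz":0,"turn":0.3},
  {"grip":-1,"tx":0.4,"ty":0.6,"tz":0,"turn":0.6},
  {"grip":-1,"tx":0.605,"ty":0.857,"tz":-0.06,"turn":0.952},
  {"grip":-1,"tx":0.605,"ty":0.857,"tz":-0.06,"turn":0.952},
  {"grip":-1,"tx":0.605,"ty":0.857,"tz":-0.06,"turn":0.952},
  {"grip":-1,"tx":0.605,"ty":0.857,"tz":-0.06,"turn":0.952},
  {"grip":-1,"tx":0.605,"ty":0.857,"tz":-0.06,"turn":0.952},
  {"grip":-1,"tx":0.605,"ty":0.857,"tz":-0.06,"turn":0.952},
  {"grip":-1,"tx":0.605,"ty":0.857,"tz":-0.06,"turn":0.952},
  {"grip":-1,"tx":0.605,"ty":0.857,"tz":-0.06,"turn":0.952},
  {"grip":-1,"tx":0.605,"ty":0.857,"tz":-0.06,"turn":0.952},
  {"grip":-1,"tx":0.605,"ty":0.857,"tz":-0.06,"turn":0.952},
  {"grip":-1,"tx":0.605,"ty":0.857,"tz":-0.06,"turn":0.952},
  {"grip":-1,"tx":0.605,"ty":0.857,"tz":-0.06,"turn":0.952},
], newtons=25)

```text
clock: 1.55
position: [0.4578, -0.2442, 0.2022]
ee_rot: [-2.453, -1.961, 0.002]
force: [-0.5, -0.5, 0.0]
width: 0.996
```

```bash
python3 - <<'E'
from h import *
s=look("wrist","w1"); s=observe(); print(s["position"],yaw(s),s["force"])
E
```

```text
[ 0.45793477 -0.24392816  0.20218201] -12.698540255250842 [-0.29792357 -0.28216618 -0.54902202]
```

View pics/w1.png

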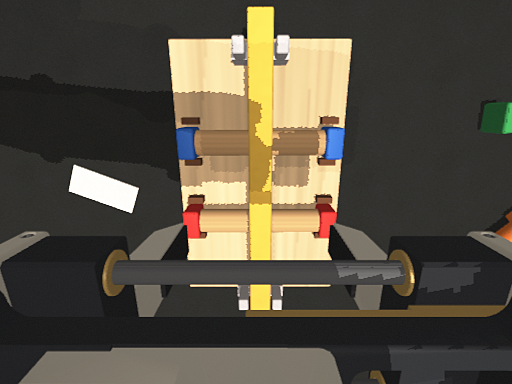

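The wrist view shows the bar upright at u≈249–272, blue caps at (188,143) and (333,143), red caps at (193,220) and (326,220).

```bash
python3 - <<'E'
from h import *
np.set_printoptions(precision=4,suppress=True)
s=observe()
a=ray("wrist",(260.5,20),.092,s);b=ray("wrist",(260.5,240),.092,s);d=a-b
print(a,b,np.degrees(np.arctan2(d[1],d[0])))
r=(ray("wrist",(194,220),.056,s)+ray("wrist",(327,220),.056,s))/2
l=(ray("wrist",(188,143),.056,s)+ray("wrist",(333,143),.056,s))/2
print(r,l,(r+l)/2,np.linalg.norm(r-l))
# signed offset of tcp from bar axis, measured along jaw
n=np.array([-d[1],d[0]])/np.hypot(d[0],d[1]); print("off",n,(s["position"]-b)[:2]@n)
E
```

```text
[ 0.4953 -0.0928  0.092 ] [ 0.4489 -0.3012  0.092 ] 77.45434991773587
[ 0.4512 -0.2925  0.056 ] [ 0.4715 -0.201   0.056 ] [ 0.4614 -0.2468  0.056 ] 0.09375467648073707
off [-0.9761  0.2172] 0.003671804545252422
```

The bar axis is about 3 mm to the +x side, with its midpoint near (0.460, −0.245). Next I descend to TCP z 0.066 and grip.

drive_tool([
  {"grip":-1,"tx":0.006,"ty":-0.002,"tz":-0.1},
  {"grip":-1,"tx":0.006,"ty":-0.002,"tz":-0.2},
  {"grip":-1,"tx":0.006,"ty":-0.002,"tz":-0.26},
  {"grip":-1,"tx":0.006,"ty":-0.002,"tz":-0.3},
  {"grip":-1,"tx":0.006,"ty":-0.002,"tz":-0.34},
  {"grip":-1,"tx":0.006,"ty":-0.002,"tz":-0.34},
  {"grip":-1,"tx":0.006,"ty":-0.002,"tz":-0.34},
  {"grip":0.2,"tx":0.006,"ty":-0.002,"tz":-0.34},
  {"grip":0.6,"tx":0.006,"ty":-0.002,"tz":-0.34},
  {"grip":1,"tx":0.006,"ty":-0.002,"tz":-0.34},
  {"grip":1,"tx":0.006,"ty":-0.002,"tz":-0.34},
  {"grip":1,"tx":0.006,"ty":-0.002,"tz":-0.34},
  {"grip":1,"tx":0.006,"ty":-0.002,"tz":-0.34},
  {"grip":1,"tx":0.006,"ty":-0.002,"tz":-0.34},
  {"grip":1,"tx":0.006,"ty":-0.002,"tz":-0.34},
  {"grip":1,"tx":0.006,"ty":-0.002,"tz":-0.34},
], newtons=25)

```text
invalid input
```

drive_tool([
  {"grip":-1,"tx":0.006,"ty":-0.002,"tz":-0.1,"turn":0},
  {"grip":-1,"tx":0.006,"ty":-0.002,"tz":-0.2,"turn":0},
  {"grip":-1,"tx":0.006,"ty":-0.002,"tz":-0.26,"turn":0},
  {"grip":-1,"tx":0.006,"ty":-0.002,"tz":-0.3,"turn":0},
  {"grip":-1,"tx":0.006,"ty":-0.002,"tz":-0.34,"turn":0},
  {"grip":-1,"tx":0.006,"ty":-0.002,"tz":-0.34,"turn":0},
  {"grip":-1,"tx":0.006,"ty":-0.002,"tz":-0.34,"turn":0},
  {"grip":0.2,"tx":0.006,"ty":-0.002,"tz":-0.34,"turn":0},
  {"grip":0.6,"tx":0.006,"ty":-0.002,"tz":-0.34,"turn":0},
  {"grip":1,"tx":0.006,"ty":-0.002,"tz":-0.34,"turn":0},
  {"grip":1,"tx":0.006,"ty":-0.002,"tz":-0.34,"turn":0},
  {"grip":1,"tx":0.006,"ty":-0.002,"tz":-0.34,"turn":0},
  {"grip":1,"tx":0.006,"ty":-0.002,"tz":-0.34,"turn":0},
  {"grip":1,"tx":0.006,"ty":-0.002,"tz":-0.34,"turn":0},
  {"grip":1,"tx":0.006,"ty":-0.002,"tz":-0.34,"turn":0},
], newtons=25)

```text
clock: 3.1
position: [0.4603, -0.2447, 0.0661]
ee_rot: [-2.453, -1.962, 0.002]
force: [0.4, -0.3, -0.9]
width: 0.353
```

Width 0.353 is about 32 mm and the bar is 24 mm, so the fingers may still be closing. A few more rows will tell.

drive_tool([
  {"grip":1,"tx":0,"ty":0,"tz":0,"turn":0},
  {"grip":1,"tx":0,"ty":0,"tz":0,"turn":0},
  {"grip":1,"tx":0,"ty":0,"tz":0,"turn":0},
  {"grip":1,"tx":0,"ty":0,"tz":0,"turn":0},
  {"grip":1,"tx":0,"ty":0,"tz":0,"turn":0},
])

```text
clock: 3.6
position: [0.4602, -0.2447, 0.0661]
ee_rot: [-2.453, -1.962, 0.002]
force: [-0.7, 0.3, -0.1]
width: 0.262
```

The width is now 24.1 mm, so the bar is gripped. Lifting straight up.

drive_tool([
  {"grip":1,"tx":0,"ty":0,"tz":0,"turn":0},
  {"grip":1,"tx":0,"ty":0,"tz":0.02,"turn":0},
  {"grip":1,"tx":0,"ty":0,"tz":0.05,"turn":0},
  {"grip":1,"tx":0,"ty":0,"tz":0.08,"turn":0},
  {"grip":1,"tx":0,"ty":0,"tz":0.12,"turn":0},
  {"grip":1,"tx":0,"ty":0,"tz":0.16,"turn":0},
  {"grip":1,"tx":0,"ty":0,"tz":0.2,"turn":0},
  {"grip":1,"tx":0,"ty":0,"tz":0.24,"turn":0},
  {"grip":1,"tx":0,"ty":0,"tz":0.28,"turn":0},
  {"grip":1,"tx":0,"ty":0,"tz":0.28,"turn":0},
  {"grip":1,"tx":0,"ty":0,"tz":0.28,"turn":0},
  {"grip":1,"tx":0,"ty":0,"tz":0.28,"turn":0},
])

```text
clock: 4.8
position: [0.4598, -0.2446, 0.1776]
ee_rot: [-2.452, -1.961, 0.002]
force: [-0.1, -0.3, -2.2]
width: 0.264
```

```bash
python3 - <<'E'
from h import *
s=look("wrist","w2"); look("top","t2"); s=observe(); print(s["position"],yaw(s),s["force"],s["ft_torque"],s["width"])
t=cv2.imread("pics/t2.png")[140:310,50:420]
w=cv2.imread("pics/w2.png")
t=cv2.resize(t,(740,340),interpolation=cv2.INTER_CUBIC); w=cv2.resize(w[0:320],(416,260))
o=np.zeros((600,740,3),np.uint8); o[:340]=t; o[340:,:416]=w; cv2.imwrite("pics/m2.png",o)
E
```

```text
[ 0.45974525 -0.2445141   0.17736976] -12.693350763410148 [-0.18499701  0.75956016 -1.71754263] [-0.03775816 -0.09446836 -0.03999787] 0.2569784347740772
```

View pics/m2.png

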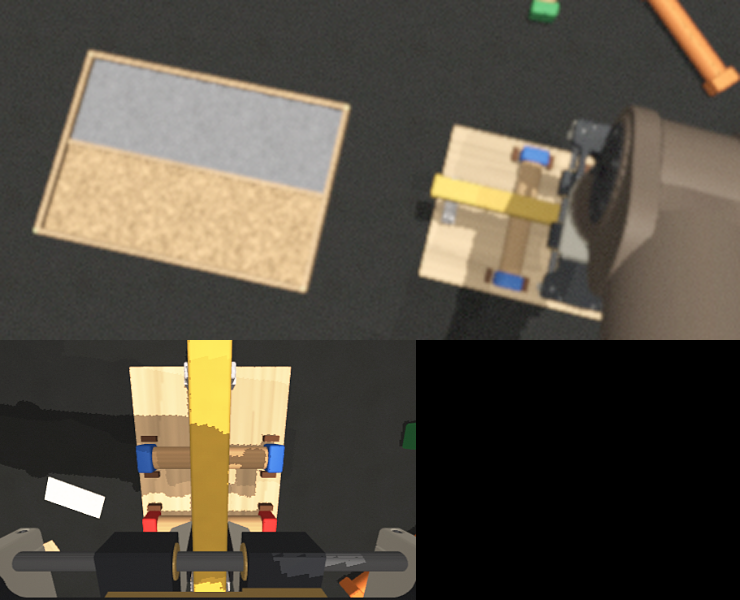

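The bar is held level and both tubes are still in the rack. In this composite the tray corners read (95.5,165), (225,192.5), (202.5,286) and (67.5,256) in top-image pixels. I'll carry the bar towards the tray.

drive_tool([
  {"grip":1,"tx":0.03,"ty":0.08,"tz":0.02,"turn":0},
  {"grip":1,"tx":0.06,"ty":0.17,"tz":0.02,"turn":0},
  {"grip":1,"tx":0.09,"ty":0.26,"tz":0.02,"turn":0},
  {"grip":1,"tx":0.12,"ty":0.35,"tz":0.02,"turn":0.01},
  {"grip":1,"tx":0.15,"ty":0.44,"tz":0.02,"turn":0.02},
  {"grip":1,"tx":0.18,"ty":0.53,"tz":0.02,"turn":0.03},
  {"grip":1,"tx":0.21,"ty":0.62,"tz":0.02,"turn":0.03},
  {"grip":1,"tx":0.24,"ty":0.71,"tz":0.02,"turn":0.03},
  {"grip":1,"tx":0.28,"ty":0.8,"tz":0.02,"turn":0.03},
  {"grip":1,"tx":0.31,"ty":0.88,"tz":0.02,"turn":0.03},
  {"grip":1,"tx":0.338,"ty":0.95,"tz":0.02,"turn":0.03},
  {"grip":1,"tx":0.338,"ty":0.98,"tz":0.02,"turn":0.03},
  {"grip":1,"tx":0.338,"ty":1,"tz":0.02,"turn":0.03},
  {"grip":1,"tx":0.338,"ty":1,"tz":0.02,"turn":0.03},
  {"grip":1,"tx":0.338,"ty":1,"tz":0.02,"turn":0.03},
  {"grip":1,"tx":0.338,"ty":1,"tz":0.02,"turn":0.03},
])

```text
clock: 6.5
position: [0.595, 0.1537, 0.1854]
ee_rot: [-2.423, -1.997, 0.004]
force: [0.1, -0.2, -1.6]
width: 0.258
```

```bash
python3 - <<'E'
from h import *
np.set_printoptions(precision=4,suppress=True)
c=np.array([ray("top",p,.022) for p in((95.3,165.3),(225,192.5),(202.7,285.7),(67.5,256))])[:,:2]
# fit rigid 260x380 rectangle
m=np.array([[.13,.19],[.13,-.19],[-.13,-.19],[-.13,.19]])
C=c.mean(0); a=np.arctan2(*( [sum(m[:,0]*(c-C)[:,1]-m[:,1]*(c-C)[:,0]), sum((m*(c-C)).ravel())]))
Rm=np.array([[np.cos(a),-np.sin(a)],[np.sin(a),np.cos(a)]])
print(C,np.degrees(a)); print((c-C)@Rm); print("grey",C+Rm@[.0635,0],"cork",C+Rm@[-.0635,0])
s=look("wrist","w3"); s=observe(); print(s["position"],yaw(s),s["force"],s["width"])
E
```

```text
[0.5314 0.2459] -11.183359240965009
[[ 0.1303  0.1894]
 [ 0.1303 -0.1901]
 [-0.1299 -0.1891]
 [-0.1308  0.1897]]
grey [0.5937 0.2336] cork [0.4691 0.2583]
[0.595  0.1539 0.1854] -11.004760009674326 [-0.3441 -0.1441 -1.5752] 0.26059938328651905
```

View pics/w3.png

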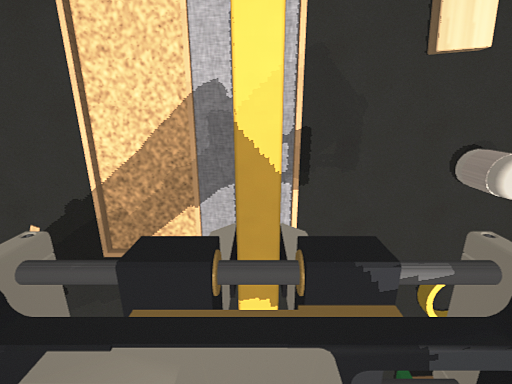

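The tray fit is good to 1 mm: grey centre (0.5937, 0.2336), yaw −11.2°. The view shows the bar hanging over the grey strip at u≈232–285. I'll move over the centre and descend to just above the floor.

drive_tool([
  {"grip":1,"tx":0,"ty":0.08,"tz":0,"turn":-0.003},
  {"grip":1,"tx":-0.003,"ty":0.15,"tz":0,"turn":-0.003},
  {"grip":1,"tx":-0.003,"ty":0.199,"tz":0,"turn":-0.003},
  {"grip":1,"tx":-0.003,"ty":0.199,"tz":-0.02,"turn":-0.003},
  {"grip":1,"tx":-0.003,"ty":0.199,"tz":-0.08,"turn":-0.003},
  {"grip":1,"tx":-0.003,"ty":0.199,"tz":-0.15,"turn":-0.003},
  {"grip":1,"tx":-0.003,"ty":0.199,"tz":-0.22,"turn":-0.003},
  {"grip":1,"tx":-0.003,"ty":0.199,"tz":-0.29,"turn":-0.003},
  {"grip":1,"tx":-0.003,"ty":0.199,"tz":-0.34,"turn":-0.003},
  {"grip":1,"tx":-0.003,"ty":0.199,"tz":-0.37,"turn":-0.003},
  {"grip":1,"tx":-0.003,"ty":0.199,"tz":-0.39,"turn":-0.003},
  {"grip":1,"tx":-0.003,"ty":0.199,"tz":-0.4,"turn":-0.003},
  {"grip":1,"tx":-0.003,"ty":0.199,"tz":-0.407,"turn":-0.003},
  {"grip":1,"tx":-0.003,"ty":0.199,"tz":-0.41,"turn":-0.003},
  {"grip":1,"tx":-0.003,"ty":0.199,"tz":-0.41,"turn":-0.003},
  {"grip":1,"tx":-0.003,"ty":0.199,"tz":-0.41,"turn":-0.003},
])

```text
clock: 8.15
position: [0.5941, 0.2337, 0.022]
ee_rot: [-2.426, -1.994, 0.002]
force: [0.2, 0.0, -2.3]
width: 0.26
```

drive_tool([
  {"grip":1,"tx":0,"ty":0,"tz":-0.004,"turn":0},
  {"grip":1,"tx":0,"ty":0,"tz":-0.007,"turn":0},
  {"grip":1,"tx":0,"ty":0,"tz":-0.01,"turn":0},
  {"grip":1,"tx":0,"ty":0,"tz":-0.01,"turn":0},
  {"grip":1,"tx":0,"ty":0,"tz":-0.01,"turn":0},
])

```text
clock: 8.65
position: [0.5942, 0.2337, 0.0182]
ee_rot: [-2.426, -1.994, 0.002]
force: [-1.2, -1.3, 2.0]
width: 0.259
```

The force has changed sign to +2.0 N, so the bar is on the floor. I'll open only partway, since the channel is narrower than the fully open fingers, then rise.

drive_tool([
  {"grip":0.35,"tx":0,"ty":0,"tz":0,"turn":0},
  {"grip":0.1,"tx":0,"ty":0,"tz":0,"turn":0},
  {"grip":0,"tx":0,"ty":0,"tz":0,"turn":0},
  {"grip":0,"tx":0,"ty":0,"tz":0,"turn":0},
  {"grip":0,"tx":0,"ty":0,"tz":0,"turn":0},
  {"grip":0,"tx":0,"ty":0,"tz":0.03,"turn":0},
  {"grip":0,"tx":0,"ty":0,"tz":0.08,"turn":0},
  {"grip":0,"tx":0,"ty":0,"tz":0.16,"turn":0},
  {"grip":0,"tx":0,"ty":0,"tz":0.26,"turn":0},
  {"grip":0,"tx":0,"ty":0,"tz":0.36,"turn":0},
  {"grip":0,"tx":0,"ty":0,"tz":0.45,"turn":0},
  {"grip":0,"tx":0,"ty":0,"tz":0.45,"turn":0},
  {"grip":0,"tx":0,"ty":0,"tz":0.45,"turn":0},
])

```text
clock: 9.95
position: [0.5946, 0.234, 0.1999]
ee_rot: [-2.427, -1.994, -0.002]
force: [0.1, -0.7, -0.9]
width: 0.497
```

The bar is released. Now to above the red tube at (0.449, −0.2945), with the jaw axis at −102.6°, in two calls.

drive_tool([
  {"grip":-0.2,"tx":-0.03,"ty":-0.11,"tz":0,"turn":-0.1},
  {"grip":-0.4,"tx":-0.06,"ty":-0.22,"tz":0,"turn":-0.2},
  {"grip":-0.4,"tx":-0.09,"ty":-0.33,"tz":0,"turn":-0.32},
  {"grip":-0.4,"tx":-0.12,"ty":-0.44,"tz":0,"turn":-0.44},
  {"grip":-0.4,"tx":-0.15,"ty":-0.55,"tz":0,"turn":-0.56},
  {"grip":-0.4,"tx":-0.18,"ty":-0.66,"tz":0,"turn":-0.68},
  {"grip":-0.4,"tx":-0.22,"ty":-0.8,"tz":0,"turn":-0.8},
  {"grip":-0.4,"tx":-0.22,"ty":-0.8,"tz":0,"turn":-0.8},
  {"grip":-0.4,"tx":-0.22,"ty":-0.8,"tz":0,"turn":-0.8},
  {"grip":-0.4,"tx":-0.22,"ty":-0.8,"tz":0,"turn":-0.8},
  {"grip":-0.4,"tx":-0.22,"ty":-0.8,"tz":0,"turn":-0.8},
])

```text
clock: 11.05
position: [0.5069, -0.084, 0.1995]
ee_rot: [-3.027, -0.84, -0.002]
force: [0.1, 0.4, 0.8]
width: 0.703
```

```bash
python3 - <<'E'
from h import *
look("top","t4"); s=observe(); p=s["position"]; y=yaw(s)
print(p,y,s["width"],"to go",(0.449-p[0])/.4,(-.2945-p[1])/.4,(-102.6-y)/60,s["joints"])
t=cv2.imread("pics/t4.png")[140:310,50:420]
cv2.imwrite("pics/m4.png",cv2.resize(t,(740,340),interpolation=cv2.INTER_CUBIC))
E
```

```text
[ 0.50689409 -0.08414308  0.19958241] -58.99066020968836 0.6992098867856459 to go -0.14473521644225704 -0.5258923058197452 -0.7268223298385272 [ 0.23471839  0.29532934 -0.21811788  1.86377349  0.07436131  0.98946012
 -1.04464664]
```

View pics/m4.png

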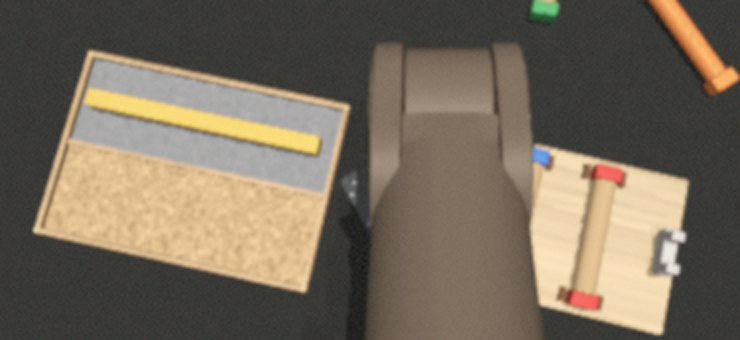

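The bar lies centred in the grey channel and the red tube is still in the rack, caps at (607,174) and (584,299) in the crop, unmoved. I'll continue to above it.

drive_tool([
  {"grip":-0.4,"tx":-0.03,"ty":-0.11,"tz":0,"turn":-0.12},
  {"grip":-0.4,"tx":-0.06,"ty":-0.22,"tz":0,"turn":-0.24},
  {"grip":-0.4,"tx":-0.09,"ty":-0.33,"tz":0,"turn":-0.36},
  {"grip":-0.4,"tx":-0.12,"ty":-0.44,"tz":0,"turn":-0.48},
  {"grip":-0.4,"tx":-0.145,"ty":-0.526,"tz":0,"turn":-0.6},
  {"grip":-0.4,"tx":-0.145,"ty":-0.526,"tz":0,"turn":-0.727},
  {"grip":-0.4,"tx":-0.145,"ty":-0.526,"tz":0,"turn":-0.727},
  {"grip":-0.4,"tx":-0.145,"ty":-0.526,"tz":0,"turn":-0.727},
  {"grip":-0.4,"tx":-0.145,"ty":-0.526,"tz":0,"turn":-0.727},
  {"grip":-0.4,"tx":-0.145,"ty":-0.526,"tz":0,"turn":-0.727},
])

```text
clock: 12.1
position: [0.4495, -0.2935, 0.1996]
ee_rot: [-3.123, 0.339, -0.002]
force: [0.3, 0.2, 0.6]
width: 0.7
```

```bash
python3 - <<'E'
from h import *
look("wrist","w5"); s=observe(); print(s["position"],yaw(s),s["width"],s["joints"][6])
E
```

```text
[ 0.44930876 -0.29371753  0.19959484] -102.43902367065856 0.7008281009285713 -1.2973685892697595
```

View pics/w5.png

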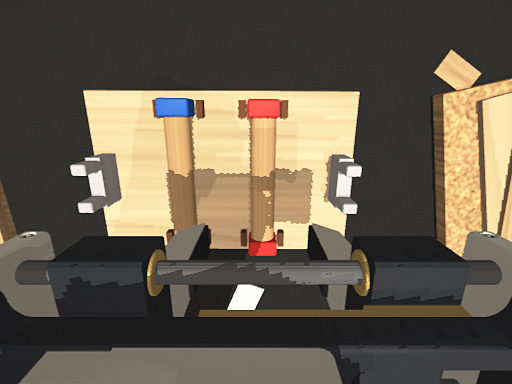

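The red tube is upright in the view, its far cap at (264,107) and near cap at (262.5,247). The blue tube at u≈178 is clear of the fingers.

```bash
python3 - <<'E'
from h import *
s=observe(); p=s["position"]
a=ray("wrist",(264.3,108),.056,s);b=ray("wrist",(263,245),.056,s);d=(a-b)[:2]
m=((a+b)/2); print(a,b,m,np.linalg.norm(d),np.degrees(np.arctan2(d[1],d[0])))
n=np.array([-d[1],d[0]])/np.linalg.norm(d); print(n,(p-b)[:2]@n)
E
```

```text
[ 0.53040187 -0.31940527  0.056     ] [ 0.37030937 -0.28355492  0.056     ] [ 0.45035562 -0.3014801   0.056     ] 0.16405747615046878 -12.622300511711606
[0.21852307 0.97583178] 0.007346196711576482
```

Both views put the tube axis about 5 mm towards −y from the TCP. I'll shift, descend to z 0.028 (8 mm above the rack base) and grip.

drive_tool([
  {"grip":-0.4,"tx":-0.003,"ty":-0.0125,"tz":-0.1,"turn":-0.003},
  {"grip":-0.4,"tx":-0.003,"ty":-0.0125,"tz":-0.2,"turn":-0.003},
  {"grip":-0.4,"tx":-0.003,"ty":-0.0125,"tz":-0.29,"turn":-0.003},
  {"grip":-0.4,"tx":-0.003,"ty":-0.0125,"tz":-0.35,"turn":-0.003},
  {"grip":-0.4,"tx":-0.003,"ty":-0.0125,"tz":-0.4,"turn":-0.003},
  {"grip":-0.4,"tx":-0.003,"ty":-0.0125,"tz":-0.429,"turn":-0.003},
  {"grip":-0.4,"tx":-0.003,"ty":-0.0125,"tz":-0.429,"turn":-0.003},
  {"grip":-0.4,"tx":-0.003,"ty":-0.0125,"tz":-0.429,"turn":-0.003},
  {"grip":0.2,"tx":-0.003,"ty":-0.0125,"tz":-0.429,"turn":-0.003},
  {"grip":0.6,"tx":-0.003,"ty":-0.0125,"tz":-0.429,"turn":-0.003},
  {"grip":1,"tx":-0.003,"ty":-0.0125,"tz":-0.429,"turn":-0.003},
  {"grip":1,"tx":-0.003,"ty":-0.0125,"tz":-0.429,"turn":-0.003},
  {"grip":1,"tx":-0.003,"ty":-0.0125,"tz":-0.429,"turn":-0.003},
  {"grip":1,"tx":-0.003,"ty":-0.0125,"tz":-0.429,"turn":-0.003},
  {"grip":1,"tx":-0.003,"ty":-0.0125,"tz":-0.429,"turn":-0.003},
  {"grip":1,"tx":-0.003,"ty":-0.0125,"tz":-0.429,"turn":-0.003},
  {"grip":1,"tx":-0.003,"ty":-0.0125,"tz":-0.429,"turn":-0.003},
  {"grip":1,"tx":-0.003,"ty":-0.0125,"tz":-0.429,"turn":-0.003},
], newtons=25)

```text
clock: 13.95
position: [0.4482, -0.2988, 0.0282]
ee_rot: [-3.122, 0.345, -0.003]
force: [-1.7, -0.2, 6.2]
width: 0.319
```

Width 29.4 mm, so the tube is gripped. Lifting.

drive_tool([
  {"grip":1,"tx":0,"ty":0,"tz":0.01,"turn":0},
  {"grip":1,"tx":0,"ty":0,"tz":0.03,"turn":0},
  {"grip":1,"tx":0,"ty":0,"tz":0.06,"turn":0},
  {"grip":1,"tx":0,"ty":0,"tz":0.1,"turn":0},
  {"grip":1,"tx":0,"ty":0,"tz":0.15,"turn":0},
  {"grip":1,"tx":0,"ty":0,"tz":0.2,"turn":0},
  {"grip":1,"tx":0,"ty":0,"tz":0.26,"turn":0},
  {"grip":1,"tx":0,"ty":0,"tz":0.32,"turn":0},
  {"grip":1,"tx":0,"ty":0,"tz":0.36,"turn":0},
  {"grip":1,"tx":0,"ty":0,"tz":0.36,"turn":0},
  {"grip":1,"tx":0,"ty":0,"tz":0.36,"turn":0},
])

```text
clock: 15.05
position: [0.4481, -0.2988, 0.1725]
ee_rot: [3.123, -0.345, 0.004]
force: [-0.6, 0.2, -0.9]
width: 0.319
```

```bash
python3 - <<'E'
from h import *
look("wrist","w6"); s=observe(); print(s["position"],yaw(s),s["width"],s["joints"][6],s["force"])
E
```

```text
[ 0.44775357 -0.29850696  0.17175699] -102.61723608705923 0.31783736573290916 -1.289129293462721 [-0.32938839  0.65682722 -1.28889277]
```

View pics/w6.png

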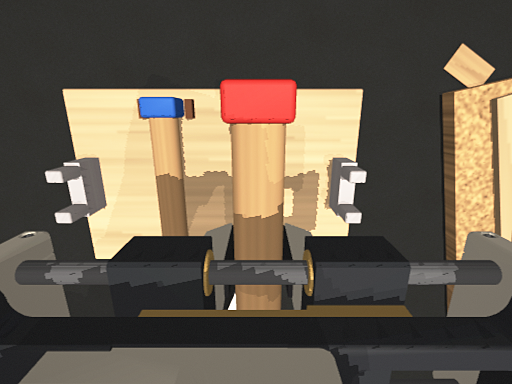

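The red tube is held level (cap at (258,101)) and blue stays in the rack. I'll carry it to the cork channel centre (0.469, 0.258), turning +91.4° over two calls.

drive_tool([
  {"grip":1,"tx":0.01,"ty":0.06,"tz":0.03,"turn":0.05},
  {"grip":1,"tx":0.03,"ty":0.14,"tz":0.03,"turn":0.13},
  {"grip":1,"tx":0.05,"ty":0.22,"tz":0.03,"turn":0.21},
  {"grip":1,"tx":0.06,"ty":0.3,"tz":0.03,"turn":0.29},
  {"grip":1,"tx":0.07,"ty":0.38,"tz":0.03,"turn":0.37},
  {"grip":1,"tx":0.08,"ty":0.46,"tz":0.03,"turn":0.45},
  {"grip":1,"tx":0.08,"ty":0.54,"tz":0.03,"turn":0.53},
  {"grip":1,"tx":0.08,"ty":0.62,"tz":0.03,"turn":0.61},
  {"grip":1,"tx":0.07,"ty":0.7,"tz":0.03,"turn":0.69},
  {"grip":1,"tx":0.06,"ty":0.76,"tz":0.03,"turn":0.75},
  {"grip":1,"tx":0.06,"ty":0.8,"tz":0.03,"turn":0.8},
  {"grip":1,"tx":0.06,"ty":0.8,"tz":0.03,"turn":0.8},
  {"grip":1,"tx":0.06,"ty":0.8,"tz":0.03,"turn":0.8},
])

```text
clock: 16.4
position: [0.4718, 0.0207, 0.1836]
ee_rot: [-2.993, -0.953, -0.0]
force: [0.1, -0.1, -0.8]
width: 0.32
```

```bash
python3 - <<'E'
from h import *
s=observe(); p=s["position"]; y=yaw(s)
print(p,y,s["width"],s["force"],"to go",(0.4691-p[0])/.4,(.2583-p[1])/.4,(-11.2-y)/60)
E
```

```text
[0.47182977 0.02072319 0.18357937] -54.67742846125159 0.3199467686355487 [ 0.10337938 -0.06352506 -0.79960124] to go -0.006824425716130955 0.5939420130734586 0.7246238076875265
```

drive_tool([
  {"grip":1,"tx":0,"ty":0.07,"tz":0,"turn":0.08},
  {"grip":1,"tx":0,"ty":0.15,"tz":0,"turn":0.18},
  {"grip":1,"tx":0,"ty":0.23,"tz":0,"turn":0.28},
  {"grip":1,"tx":0,"ty":0.31,"tz":0,"turn":0.38},
  {"grip":1,"tx":0,"ty":0.39,"tz":0,"turn":0.48},
  {"grip":1,"tx":-0.007,"ty":0.47,"tz":0,"turn":0.58},
  {"grip":1,"tx":-0.007,"ty":0.54,"tz":0,"turn":0.68},
  {"grip":1,"tx":-0.007,"ty":0.594,"tz":0,"turn":0.725},
  {"grip":1,"tx":-0.007,"ty":0.594,"tz":0,"turn":0.725},
  {"grip":1,"tx":-0.007,"ty":0.594,"tz":-0.05,"turn":0.725},
  {"grip":1,"tx":-0.007,"ty":0.594,"tz":-0.12,"turn":0.725},
  {"grip":1,"tx":-0.007,"ty":0.594,"tz":-0.2,"turn":0.725},
  {"grip":1,"tx":-0.007,"ty":0.594,"tz":-0.28,"turn":0.725},
  {"grip":1,"tx":-0.007,"ty":0.594,"tz":-0.34,"turn":0.725},
  {"grip":1,"tx":-0.007,"ty":0.594,"tz":-0.38,"turn":0.725},
  {"grip":1,"tx":-0.007,"ty":0.594,"tz":-0.4,"turn":0.725},
  {"grip":1,"tx":-0.007,"ty":0.594,"tz":-0.406,"turn":0.725},
  {"grip":1,"tx":-0.007,"ty":0.594,"tz":-0.406,"turn":0.725},
  {"grip":1,"tx":-0.007,"ty":0.594,"tz":-0.406,"turn":0.725},
])

```text
clock: 18.3
position: [0.4698, 0.2584, 0.022]
ee_rot: [2.428, 1.994, 0.002]
force: [-0.1, -0.2, -1.9]
width: 0.32
```

drive_tool([
  {"grip":1,"tx":0,"ty":0,"tz":-0.004,"turn":0},
  {"grip":1,"tx":0,"ty":0,"tz":-0.008,"turn":0},
  {"grip":1,"tx":0,"ty":0,"tz":-0.012,"turn":0},
  {"grip":1,"tx":0,"ty":0,"tz":-0.012,"turn":0},
  {"grip":1,"tx":0,"ty":0,"tz":-0.012,"turn":0},
])

```text
clock: 18.8
position: [0.4697, 0.2584, 0.0172]
ee_rot: [-2.428, -1.994, -0.002]
force: [-0.5, 0.2, -1.8]
width: 0.32
```

drive_tool([
  {"grip":1,"tx":0,"ty":0,"tz":-0.003,"turn":0},
  {"grip":1,"tx":0,"ty":0,"tz":-0.005,"turn":0},
  {"grip":1,"tx":0,"ty":0,"tz":-0.005,"turn":0},
  {"grip":1,"tx":0,"ty":0,"tz":-0.005,"turn":0},
])

```text
clock: 19.2
position: [0.4698, 0.2585, 0.0161]
ee_rot: [2.427, 1.994, 0.003]
force: [-3.7, -3.3, 13.6]
width: 0.319
```

In contact with the floor at +13.6 N. I'll release to about 50 mm opening, then rise.

drive_tool([
  {"grip":0.25,"tx":0,"ty":0,"tz":0.002,"turn":0},
  {"grip":0,"tx":0,"ty":0,"tz":0.002,"turn":0},
  {"grip":-0.1,"tx":0,"ty":0,"tz":0.002,"turn":0},
  {"grip":-0.1,"tx":0,"ty":0,"tz":0.002,"turn":0},
  {"grip":-0.1,"tx":0,"ty":0,"tz":0.002,"turn":0},
  {"grip":-0.1,"tx":0,"ty":0,"tz":0.03,"turn":0},
  {"grip":-0.1,"tx":0,"ty":0,"tz":0.08,"turn":0},
  {"grip":-0.1,"tx":0,"ty":0,"tz":0.16,"turn":0},
  {"grip":-0.1,"tx":0,"ty":0,"tz":0.26,"turn":0},
  {"grip":-0.1,"tx":0,"ty":0,"tz":0.36,"turn":0},
  {"grip":-0.1,"tx":0,"ty":0,"tz":0.5,"turn":0},
  {"grip":-0.1,"tx":0,"ty":-0.15,"tz":0.5,"turn":0},
  {"grip":-0.1,"tx":0,"ty":-0.3,"tz":0.5,"turn":0},
  {"grip":-0.1,"tx":0,"ty":-0.45,"tz":0.5,"turn":0},
  {"grip":-0.1,"tx":0,"ty":-0.6,"tz":0.5,"turn":0},
  {"grip":-0.1,"tx":0,"ty":-0.6,"tz":0.5,"turn":0},
  {"grip":-0.1,"tx":0,"ty":-0.6,"tz":0.5,"turn":0},
  {"grip":-0.1,"tx":0,"ty":-0.6,"tz":0.5,"turn":0},
])

```text
clock: 21.0
position: [0.4698, 0.0179, 0.2168]
ee_rot: [2.429, 1.99, 0.004]
force: [-0.2, 0.2, -0.8]
width: 0.548
```

```bash
python3 - <<'E'
from h import *
look("top","t7"); s=observe(); print(s["position"],s["width"],s["force"])
t=cv2.imread("pics/t7.png")[140:310,50:420]
cv2.imwrite("pics/m7.png",cv2.resize(t,(740,340),interpolation=cv2.INTER_CUBIC))
E
```

```text
[0.46980701 0.01925092 0.21674334] 0.5501798600447957 [0.2615828  0.80917981 0.82154885]
```

View pics/m7.png

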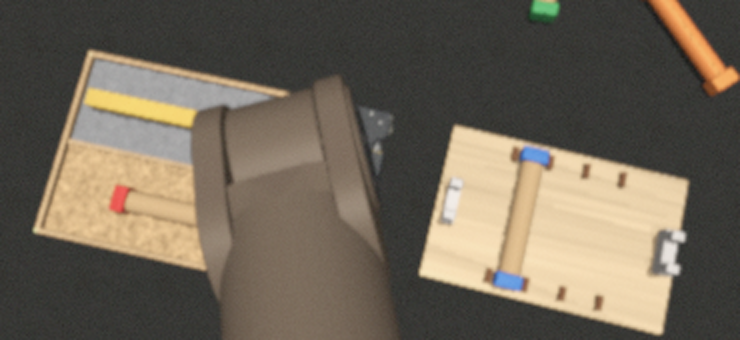

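The red tube lies along the cork channel (left cap at (120,199) in the crop, parallel to the bar). The bar hasn't moved, and blue is in its cradle at (535,156)–(509,281). A quick numeric check, then hand in.

```bash
python3 - <<'E'
from h import *
a=np.radians(-11.18); Rm=np.array([[np.cos(a),-np.sin(a)],[np.sin(a),np.cos(a)]]); C=np.array([.5314,.2459])
f=lambda u,v,z:(ray("top",(50+u/2,140+v/2),z)[:2]-C)@Rm
r,t=f(120,199,.044),f(190,212,.041); l=f(87,97,.044)
print("red cap, tube pt",r,t,"bar left end",l)
b=(ray("top",(317.5,218),.056)+ray("top",(304.5,280.5),.056))/2; print("blue",b)
ok=-.1<r[0]<-.03 and -.1<t[0]<-.03 and .05<r[1]<.12 and .14<l[1]<.19 and .03<l[0]<.1
print(ok)
if ok: print(sign_off())
E
```

```text
red cap, tube pt [-0.06331458  0.08024305] [-0.06035998 -0.0155373 ] bar left end [0.06186741 0.16437343]
blue [ 0.46796594 -0.20078111  0.056     ]
True
the job is handed in; nothing more can be done
None
```

The job is done and handed in at about 21 s of the 72 s allowed; `sign_off()` gave no verdict. I lifted the yellow bar straight out of its brackets and laid it in the grey channel. Then I lifted the red-capped tube out of the rack and laid it lengthwise in the cork channel.

The last checks, measured from the top camera, all agreed:

| Item | Finding |
|---|---|
| Bar | End at (62, 164) mm in the tray frame, so about centred in the grey channel. |
| Red tube | Axis at x ≈ −60 to −63 mm in the tray frame, about 2° from lengthwise, middle near y ≈ −5 mm. |
| Blue tube | About 0.3 mm from its first measured position. |
| Gripper | Clear of everything, with only noise-level force readings. |

- **Partly hidden:** in that last picture the arm covered the right half of the tube and the bar. Their middles are inferred from the visible ends; the whole bar was seen in place in an earlier picture.
- **Contact force:** placing the tube pressed it on the tray floor with about 14 N, below the limits.
- **Disagreement:** before the tube grasp, the wrist and top views differed by about 2.5 mm on the tube's axis, well inside the gripper's clearance.
- **Refused call:** one move call was rejected for rows without a "turn" value. Nothing moved, and I resent it complete.

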